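# Put the hardness reference blocks back in their nests

## Robot

A 6-joint arm with a two-finger parallel gripper is mounted at the origin on the work surface. World frame = base frame: x ahead of the robot, y to its left, z up, the work surface at z = 0. Lengths are in m, angles in degrees, forces in N, time in s.
With the tool pointing down it reaches from about 0.4 to 0.825 m from the base axis. Payload 7 kg.
Tool frame: the origin (TCP) lies at the very end of the fingers, on their centre line; the grasp point (between the pads) lies 19 mm behind it; z points along the fingers, y is the line along which they close (so a half turn about z gives the same grasp; the last joint's range is limited). The gripper opens to 88 mm and grips with 3 to 60 N. Pads are 19 mm wide; open, the fingers measure 130 mm over their backs; the gripper's body (78 mm by 193 mm) begins 47 mm behind the grasp point.
Start: joints at [-56.946, 20.546, 0.682, 0, -70.136, -16.507], TCP at [0.192, -0.647, 0.227] pointing down, gripper open.
Joint ranges: [-176.03, 176.03], [-82.01, 121.73], [-58.28, 71.71], [-173.87, 95.51], [-174.79, -0.11], [-173.66, 173.66]. Speed limits (degrees/s): [136.94, 136.94, 172.46, 180, 180, 180].

## Interface

Orientations are given as [roll, pitch, yaw] about the fixed x, y, z axes, in that order (R = Rz(yaw) Ry(pitch) Rx(roll)).
In Python, from plant import ctrl gives the robot as it stands.
- The arm moves only by the tool carry_out, never from a script. Its argument "deltas" is a list that holds one entry, the list of rows, each a list of 5 numbers: the shift along the tool's x, y, z scaled (see below), then the turn about the tool's z scaled (see below), then the opening, from -1 (shut) to 1 (fully open). A call has 1 to 5 rows; each row is the pose to reach, as a shift and turn from the pose commanded when the call began, along the tool's axes at that moment, turning the shorter way round; what a row does not reach only later rows make up. The controller multiplies each number of a shift by 20 cm and each number of a turn by 2 pi rad. A row lasts 1/10 s, in which the tool goes at most 50 mm and 8.59 degrees, less where a joint would pass 70% of its speed; a pose out of reach is approached as far as the arm can. A call with a number of a shift or a turn outside -1 to 1 is refused whole. A call with a gripper value outside its range is refused whole. The fingers move at their own pace and stop on an object; the grip force is fixed at half the most. Time passes only in rows, so rows that repeat a pose let the fingers close. It gives the time, the measured TCP pose, the force, the opening and the grip force at its end, in the units of the state.
- ctrl.get_obs(): the state, without advancing time (a new reading comes with each control period).
- ctrl.snapshot(name): name is "scene" or "side" or "wrist"; returns a dict with "color" (420x560x3 uint8, red, green, blue), "camera_matrix" (3x3 intrinsics, pixels), "k1" (the pictures are not rectified: a ray, as slopes to the right and down, at radius r is drawn at 1 + k1 r^2 times it, then the intrinsics apply), "R" (3x3) and "t" (3): a world point X has camera coordinates R X + t. Camera axes: x right, y down, z forward; pixel columns grow to the right and rows downward; lengths in m; the calibration is good to about 2 mm. A picture is of the moment at which its call begins. There is no depth.
- ctrl.close_job(): hands the job in; it is judged then, once.
Trained networks look in a picture, given as the dict that the camera call returned (one of the last four; its "shot" number tells which), for a name from the list of things; names that differ only in an ending like _2 or _b are one class to them, and where a whole thing is asked for, a point or a joint stands for the part that bears it (a point fixed in the world has none). Each returns a list of dicts, best first, with "p" (0 to 1); they miss things now and then, are a little off and sometimes report something else, mostly with a low value. They report only what shows in the picture. A call takes as long as a camera call. They do not tell look-alikes from the thing itself.
- ctrl.search_frame(picture, name): "centre" ([column, row] in pixels, amid what is visible of it).
- ctrl.silhouettes(picture, name): "mask" (420x560 bool, what is visible of it) and "centre" ([column, row] in pixels, amid what is visible of it).
- ctrl.spot_point(picture, name): "centre" ([column, row] in pixels: a listed point, or the origin of a listed thing).
The state is a dict: "clock": time; "joint_pos": joint angles; "qvel": joint speeds; "tau": joint torques, N m; "tool_pos": TCP position; "orientation": TCP orientation; "force": force on the tool from outside, world axes, zero at the start; "moment": the same for the moment, N m; "opening": finger opening in m; "gripper_force": force on a finger pad.
Only numpy, scipy, OpenCV 4.12 (cv2) and the standard library are available. Lean on these libraries where they do the work, as an engineer would, in place of code of your own. Each camera call takes 0.05 s, during which the arm holds its last target. There are 200 camera calls.

## Task

The check of the hardness tester is finished: put the three round steel reference blocks back into their wooden nests, the largest block in the largest recess, the middle one in the middle one and the smallest in the smallest, each lying flat on the floor of its recess. Set them down gently, never drop them, and leave the square block and the rectangular bar, which are a customer's samples, where they lie.

Things in the scene. Friction and masses are not known exactly. Their poses are not given: they have to be found in the camera images.
- large_block: The large reference block: a solid round disc of bare polished steel, 58 mm in diameter, 24 mm thick, lying flat and loose on the bench (0.11 to 0.59 kg by size). At the start all blocks, nests and samples stand in two rows along y, centres at least 120 mm apart within a row and the rows at least 115 mm apart in x. Origin: centre of its underside; z up its axis.
- medium_block: The medium reference block: a solid round disc of bare polished steel, 44 mm in diameter, 24 mm thick, lying flat and loose on the bench (0.11 to 0.59 kg by size). At the start all blocks, nests and samples stand in two rows along y, centres at least 120 mm apart within a row and the rows at least 115 mm apart in x. Origin: centre of its underside; z up its axis.
- small_block: The small reference block: a solid round disc of bare polished steel, 30 mm in diameter, 24 mm thick, lying flat and loose on the bench (0.11 to 0.59 kg by size). At the start all blocks, nests and samples stand in two rows along y, centres at least 120 mm apart within a row and the rows at least 115 mm apart in x. Origin: centre of its underside; z up its axis.
- large_nest: The large nest: a square wooden plate 96 x 96 mm, 9 mm high, fixed to the bench, with a round recess in its middle, 76 mm in diameter and 4 mm deep (recess floor 5 mm above the bench, lined in black). It is for the large block, which has 9 mm of play all round; fingers reaching lower than the rim (9 mm above the bench) beside the block would hit the wood. Origin: centre of the underside, below the middle of the recess; x and y along the sides, z up.
- medium_nest: The medium nest: a square wooden plate 82 x 82 mm, 9 mm high, fixed to the bench, with a round recess in its middle, 62 mm in diameter and 4 mm deep (recess floor 5 mm above the bench, lined in black). It is for the medium block, which has 9 mm of play all round; fingers reaching lower than the rim (9 mm above the bench) beside the block would hit the wood. Origin: centre of the underside, below the middle of the recess; x and y along the sides, z up.
- small_nest: The small nest: a square wooden plate 68 x 68 mm, 9 mm high, fixed to the bench, with a round recess in its middle, 48 mm in diameter and 4 mm deep (recess floor 5 mm above the bench, lined in black). It is for the small block, which has 9 mm of play all round; fingers reaching lower than the rim (9 mm above the bench) beside the block would hit the wood. Origin: centre of the underside, below the middle of the recess; x and y along the sides, z up.
- square_sample: A customer's sample, not a reference block: square block of the same steel, 46 x 46 x 24 mm (24 high), loose on the bench. Origin: centre of its underside; x and y along the sides. Stays where it is.
- bar_sample: A customer's sample, not a reference block: rectangular bar of the same steel, 85 mm (x) x 28 mm (y) x 24 mm high, loose on the bench. Origin: centre of its underside. Stays where it is.
Mind the look-alikes: they are no part of the job. What is shaped like the medium_block but pink or red is not meant. What is shaped like the small_block but green is not meant.

How it is judged (in metres and radians):
At the end, for the whole second after the job is handed in: Each round block lies flat and still on the floor of the recess of its own size: centre within 12 mm of the recess's centre, underside no more than 2.5 mm above the recess floor, tilted less than 0.06 rad. The square and bar samples are within 20 mm of where they started. Nothing is held (horizontal distance between large_block and large_nest below 0.012 m and z of large_block in the frame of large_nest below 0.0075 m and angle between each of large_block, medium_block, small_block's own z axis and vertical below 0.06 rad and linear speed of each of large_block, medium_block, small_block below 0.02 m/s and angular speed of each of large_block, medium_block, small_block below 0.1 rad/s and horizontal distance between medium_block and medium_nest below 0.012 m and z of medium_block in the frame of medium_nest below 0.0075 m and horizontal distance between small_block and small_nest below 0.012 m and z of small_block in the frame of small_nest below 0.0075 m and distance of each of square_sample, bar_sample from where it was at the start of the episode below 0.02 m); the robot touches nothing.
It fails at once if the large block is dropped or slammed (faster than 0.6 m/s within 30 mm of the bench) (linear speed of large_block above 0.6 m/s and height (world z) of large_block below 0.03 m).
It fails at once if the medium block is dropped or slammed (faster than 0.6 m/s within 30 mm of the bench) (linear speed of medium_block above 0.6 m/s and height (world z) of medium_block below 0.03 m).
It fails at once if the small block is dropped or slammed (faster than 0.6 m/s within 30 mm of the bench) (linear speed of small_block above 0.6 m/s and height (world z) of small_block below 0.03 m).
It fails at once if the square sample is moved more than 20 mm (distance of square_sample from where it was at the start of the episode above 0.02 m).
It fails at once if the bar sample is moved more than 20 mm (distance of bar_sample from where it was at the start of the episode above 0.02 m).
It also fails if it takes over 80 s, if anything falls off the work surface, if the arm or the gripper's body presses on something with over 40 N, if the wrist force passes 120 N, or if a joint passes its speed limit or range.

## Working session

There is one attempt and no reset: what is moved stays moved. The work goes in short steps, Python scripts to look and compute and a tool call to move; the robot and the scene stay as the last step left them, time stands still between calls to the robot, and variables do not carry over. Pictures are saved under pics/ and viewed, at most 14 in all, crops included, and the job is handed in when it is done.

Besides the shell and the picture viewer there is one more tool, called by a JSON object that holds its "name" and its "arguments". carry_out: Moves the arm, as the interface text tells. Its arguments: {"type":"object","properties":{"deltas":{"type":"array"}},"required":["deltas"]}

```bash
mkdir -p pics; cat > h.py <<'E'
import numpy as np, cv2
from plant import ctrl
def px2w(s,uv,z):
    K=np.array(s["camera_matrix"]);R=np.array(s["R"]);t=np.array(s["t"])
    d=np.array([(uv[0]-K[0,2])/K[0,0],(uv[1]-K[1,2])/K[1,1]]);p=d.copy()
    for _ in range(20): p=d/(1+s["k1"]*(p@p))
    r=R.T@np.array([p[0],p[1],1]);c=-R.T@t
    return c+r*(z-c[2])/r[2]
def save(s,n,crop=None,f=1):
    im=cv2.cvtColor(s["color"],cv2.COLOR_RGB2BGR)
    if crop: a,b,c,d=crop; im=im[b:d,a:c]
    cv2.imwrite("pics/"+n+".png",cv2.resize(im,None,fx=f,fy=f,interpolation=cv2.INTER_CUBIC))
N=["large_block","medium_block","small_block","large_nest","medium_nest","small_nest","square_sample","bar_sample"]
E
cat > a.py <<'E'
from h import *
print({k:np.round(v,4).tolist() if k!="clock" else v for k,v in ctrl.get_obs().items()})
for c in ["scene","side"]:
    s=ctrl.snapshot(c);save(s,c+"0",None,1.4)
    print(c,np.round(-np.array(s["R"]).T@s["t"],3))
    for n in N:
        for d in ctrl.silhouettes(s,n)[:4]:
            if d["p"]<.2: continue
            m=d["mask"];z=0.012 if "nest" not in n else .007
            print(n,round(d["p"],2),np.round(d["centre"]),m.sum(),np.round(px2w(s,d["centre"],z)[:2],3),s["color"][m].mean(0).astype(int))
E
PYTHONPATH=$PYTHONPATH:. python3 a.py
```

```text
{'clock': 0.0, 'joint_pos': [-56.9456, 20.5921, 0.6326, -0.0187, -70.1366, -16.5069], 'qvel': [-0.0845, 0.0408, 0.0841, 0.1159, 0.0694, 0.0365], 'tau': [-0.0005, -58.2723, 29.305, 6.9973, 0.007, -0.0002], 'tool_pos': [0.1921, -0.6466, 0.2256], 'orientation': [179.9028, -0.0105, -163.4589], 'force': [0.2556, -0.1485, -0.596], 'moment': [-0.0024, 0.0116, -0.0181], 'gripper_force': 0.0, 'opening': 0.0879}
scene [1.027 0.329 0.933]
large_block 0.81 [218. 234.] 683 [ 0.609 -0.082] [167 172 171]
medium_block 0.9 [222. 172.] 317 [ 0.469 -0.172] [187  52  49]
medium_block 0.84 [205. 146.] 305 [ 0.427 -0.252] [151 155 155]
medium_block 0.79 [227. 124.] 305 [ 0.34 -0.25] [191 127 150]
small_block 0.72 [261. 155.] 177 [ 0.38  -0.124] [ 53 133  76]
small_block 0.49 [269. 185.] 195 [ 0.444 -0.06 ] [145 152 150]
large_nest 0.91 [382. 321.] 2279 [0.6   0.297] [111  82  57]
medium_nest 0.71 [153. 194.] 1234 [ 0.6  -0.27] [121  92  63]
small_nest 0.87 [384. 254.] 1037 [0.466 0.236] [132  97  66]
square_sample 0.92 [336. 220.] 555 [0.448 0.113] [160 167 165]
bar_sample 0.91 [300. 279.] 690 [0.607 0.118] [168 172 171]
side [ 0.144 -0.625  0.477]
large_block 0.92 [348. 226.] 650 [ 0.611 -0.079] [162 162 158]
medium_block 0.93 [312. 271.] 591 [ 0.475 -0.161] [192  27  21]
medium_block 0.88 [316. 317.] 835 [ 0.423 -0.252] [160 162 157]
medium_block 0.63 [265. 338.] 930 [ 0.338 -0.253] [211 132 161]
small_block 0.74 [264. 245.] 288 [ 0.438 -0.057] [138 142 137]
small_block 0.58 [253. 273.] 364 [ 0.385 -0.119] [ 27 133  54]
large_nest 0.96 [252. 160.] 768 [0.586 0.29 ] [122  82  43]
large_nest 0.34 [350. 230.] 663 [ 0.613 -0.086] [159 160 155]
medium_nest 0.6 [410. 288.] 1474 [ 0.596 -0.267] [120  80  40]
small_nest 0.62 [213. 179.] 513 [0.459 0.239] [142  94  48]
square_sample 0.8 [234. 204.] 529 [0.45  0.102] [143 147 142]
bar_sample 0.85 [293. 188.] 377 [0.599 0.107] [157 161 156]
```

View pics/scene0.png

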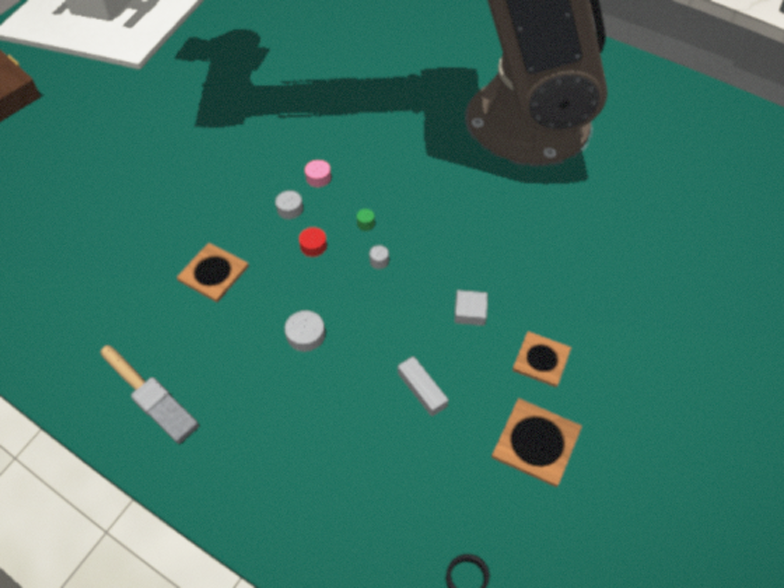

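```bash
cat > b.py <<'E'
from h import *
s=ctrl.snapshot("scene");save(s,"crop0",(120,90,320,260),3.9)
E
PYTHONPATH=$PYTHONPATH:. python3 b.py
```

```text
(no output)
```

View pics/crop0.png

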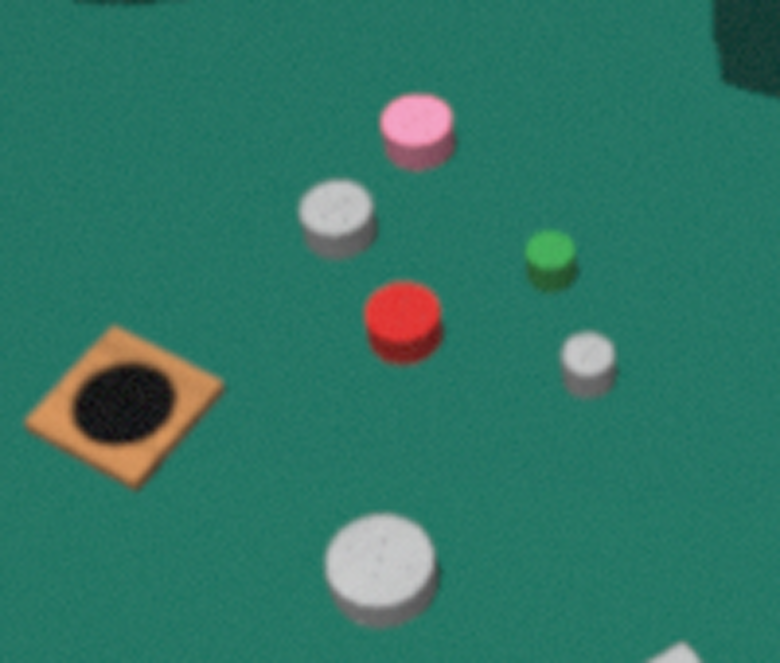

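The medium-shaped candidates are red (222,172), pink (227,124) and grey (205,146). The small-shaped ones are green (261,155) and grey (269,185). The grey steel ones fit the description, and the crop confirms it: medium block at (205,146), small block at (269,185). I'm starting with the medium block, going above it first.

{"name": "carry_out", "arguments": {"deltas": [[[-0.84,0.78,0.19,0,1],[-0.84,0.78,0.19,0,1],[-0.84,0.78,0.19,0,1],[-0.84,0.78,0.19,0,1],[-0.84,0.78,0.19,0,1]]]}}

```text
clock: 1.45
tool_pos: [0.3097, -0.4471, 0.1883]
orientation: [180.0, 0.0, -163.4]
force: [0.5, -0.5, 0.2]
opening: 0.0875
gripper_force: 0.0
```

{"name": "carry_out", "arguments": {"deltas": [[[-0.84,0.78,0.19,-0.037,1],[-0.84,0.78,0.19,-0.037,1],[-0.84,0.78,0.19,-0.037,1],[-0.84,0.78,0.19,-0.037,1],[-0.84,0.78,0.19,-0.037,1]]]}}

```text
clock: 1.95
tool_pos: [0.4265, -0.2498, 0.1505]
orientation: [-180.0, 0.0, -150.0]
force: [0.8, 0.3, -0.2]
opening: 0.0874
gripper_force: 0.0
```

```bash
cat >> h.py <<'E'
def wh(zoff=.024,names=N,show=None):
    s=ctrl.snapshot("wrist")
    if show: save(s,show,None,1.2)
    for n in names:
        for d in ctrl.silhouettes(s,n)[:3]:
            if d["p"]<.3: continue
            m=d["mask"].astype(np.uint8);x,y,w,h=cv2.boundingRect(m)
            c,r=cv2.minEnclosingCircle(np.argwhere(m)[:,::-1].astype(np.float32))
            z=.012 if "nest" not in n else .007
            print(n,round(d["p"],2),np.round(d["centre"]),"box",x,y,w,h,"w",np.round(px2w(s,d["centre"],z)[:2],4),s["color"][d["mask"]].mean(0).astype(int))
    return s
def plan(x,y,z,yaw=None):
    o=ctrl.get_obs();p=np.array(o["tool_pos"]);a=np.radians(o["orientation"][2])
    d=np.array([x,y,z])-p;c,s=np.cos(a),np.sin(a)
    v=np.array([c*d[0]+s*d[1],s*d[0]-c*d[1],-d[2]])/.2
    t=0 if yaw is None else -(((yaw-o["orientation"][2])+90)%180-90)/360
    print("t",round(o["clock"],2),"pos",np.round(p,4),"ori",np.round(o["orientation"],2),"open",round(o["opening"],4),"F",np.round(o["force"],1),"grip",round(o["gripper_force"],1),"j6",round(o["joint_pos"][5]))
    print("PLAN",np.round(v,4),"turn",round(t,4),"dist",round(np.linalg.norm(d),3))
E
cat > c.py <<'E'
from h import *
plan(.425,-.252,.15,-150)
s=wh(names=["medium_block","medium_nest"],show="w1")
E
PYTHONPATH=$PYTHONPATH:. python3 c.py
```

```text
t 1.95 pos [ 0.4265 -0.2498  0.1505] ori [-1.7998e+02  4.0000e-02 -1.5005e+02] open 0.0874 F [ 0.8  0.3 -0.2] grip 0.0 j6 -53
PLAN [ 0.0122 -0.0056  0.0026] turn -0.0001 dist 0.003
medium_block 0.94 [278. 195.] box 258 171 48 49 w [ 0.4271 -0.2516] [180 181 180]
medium_block 0.94 [329. 267.] box 308 247 45 48 w [ 0.4667 -0.1692] [235  94  90]
medium_block 0.79 [330. 116.] box 304 86 54 53 w [ 0.3415 -0.2478] [223 142 166]
medium_nest 0.77 [197. 335.] box 168 286 53 73 w [ 0.6154 -0.2489] [180 164 115]
```

View pics/w1.png

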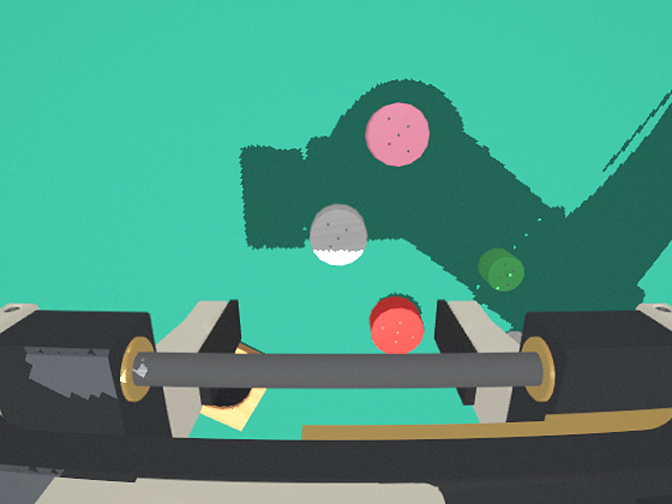

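The picture shows the grey steel medium block at (278,195) in camera pixels, with pink and red beside it and clear of the finger line. I'll go down and grip it.

{"name": "carry_out", "arguments": {"deltas": [[[0.003,-0.01,0.22,0,1],[0.003,-0.01,0.44,0,1],[0.003,-0.01,0.62,0,1],[0.003,-0.01,0.71,0,1],[0.003,-0.01,0.71,0,1]]]}}

```text
clock: 2.6
tool_pos: [0.4235, -0.2548, 0.0063]
orientation: [179.8, -0.2, -150.2]
force: [-0.1, -0.4, -0.2]
opening: 0.0873
gripper_force: 0.0
```

{"name": "carry_out", "arguments": {"deltas": [[[0,0,0,0,-1],[0,0,0,0,-1],[0,0,0,0,-1],[0,0,0,0,-1],[0,0,0,0,-1]]]}}

```text
clock: 3.1
tool_pos: [0.4263, -0.2543, 0.0093]
orientation: [-180.0, 0.1, -150.1]
force: [0.4, 0.4, -1.1]
opening: 0.0536
gripper_force: 0.0
```

{"name": "carry_out", "arguments": {"deltas": [[[0,0,0,0,-1],[0,0,0,0,-1],[0,0,0,0,-1]]]}}

```text
clock: 3.4
tool_pos: [0.4254, -0.2539, 0.0088]
orientation: [180.0, -0.0, -150.1]
force: [-2.1, 3.9, 7.5]
opening: 0.0433
gripper_force: 30.0
```

Gripped: the opening is 43.3 mm. I'll lift it, then measure the recess centres from both cameras by their black lining.

{"name": "carry_out", "arguments": {"deltas": [[[0,0,-0.1,0,-1],[0,0,-0.2,0,-1],[0,0,-0.3,0,-1],[0,0,-0.3,0,-1]]]}}

```text
clock: 3.8
tool_pos: [0.4276, -0.2547, 0.0707]
orientation: [-179.8, 0.2, -150.1]
force: [1.3, -0.8, -2.6]
opening: 0.043
gripper_force: 30.0
```

```bash
cat > d.py <<'E'
from h import *
for c in ["scene","side"]:
    s=ctrl.snapshot(c)
    for n in N[3:6]:
        D=ctrl.silhouettes(s,n)
        if not D: continue
        d=D[0]
        hull=cv2.convexHull(np.argwhere(d["mask"])[:,::-1].astype(np.int32))
        M=np.zeros((420,560),np.uint8);cv2.fillConvexPoly(M,hull,1)
        b=((s["color"].max(2)<55)&(M>0)).astype(np.uint8)
        k,l,st,ce=cv2.connectedComponentsWithStats(b)
        i=1+st[1:,4].argmax()
        pts=np.argwhere(l==i)[:,::-1]
        W=np.array([px2w(s,p,.005)[:2] for p in pts])
        print(c,n,round(d["p"],2),np.round(ce[i]),st[i,4],"centroid",np.round(px2w(s,ce[i],.005)[:2],4),"mid",np.round((W.max(0)+W.min(0))/2,4),"ext",np.round(np.ptp(W,axis=0),3), "plate",np.round(px2w(s,hull[:,0].mean(0),.009)[:2],3))
plan(.598,-.268,.07)
E
PYTHONPATH=$PYTHONPATH:. python3 d.py
```

```text
Traceback (most recent call last):
  File "d.py", line 12, in <module>
    i=1+st[1:,4].argmax()
        ~~~~~~~~~~~~~~~^^
ValueError: attempt to get argmax of an empty sequence
```

```bash
sed -i 's/        i=1+st/        if k<2: print(c,n,"none",d["p"],d["centre"],s["color"][M>0].max(1).min()); continue\n        i=1+st/' d.py; sed -i 's/<55/<75/' d.py; PYTHONPATH=$PYTHONPATH:. python3 d.py
```

```text
scene medium_nest 0.86 [151. 193.] 377 centroid [ 0.5987 -0.2762] mid [ 0.5989 -0.2771] ext [0.055 0.054] plate [ 0.605 -0.269]
scene small_nest 0.64 [387. 255.] 294 centroid [0.4644 0.2417] mid [0.4642 0.2417] ext [0.041 0.043] plate [0.467 0.238]
side large_nest 0.64 [252. 160.] 195 centroid [0.5887 0.2983] mid [0.5891 0.299 ] ext [0.065 0.058] plate [0.59  0.278]
side medium_nest 0.7 [415. 290.] 626 centroid [ 0.6017 -0.2733] mid [ 0.602  -0.2724] ext [0.055 0.055] plate [ 0.591 -0.28 ]
side small_nest 0.84 [215. 178.] 80 centroid [0.4669 0.2475] mid [0.4662 0.2476] ext [0.037 0.031] plate [0.46  0.237]
t 4.3 pos [ 0.4257 -0.2543  0.0681] ori [ 1.7996e+02 -5.0000e-02 -1.5013e+02] open 0.0433 F [ 0.2  0.1 -3.7] grip 30.0 j6 -52
PLAN [-0.713  -0.4887 -0.0097] turn 0 dist 0.173
```

{"name": "carry_out", "arguments": {"deltas": [[[-0.18,-0.13,0,0,-1],[-0.36,-0.26,0,0,-1],[-0.54,-0.39,0,0,-1],[-0.7,-0.52,0.05,0,-1],[-0.7,-0.52,0.1,0,-1]]]}}

```text
clock: 4.8
tool_pos: [0.6043, -0.2755, 0.0475]
orientation: [-179.9, 0.1, -150.0]
force: [-1.9, 0.5, -3.0]
opening: 0.0434
gripper_force: 30.0
```

```bash
cat > e.py <<'E'
from h import *
s=ctrl.snapshot("scene");save(s,"e1",(90,120,260,260),4)
s=ctrl.snapshot("side");save(s,"e2",(330,200,490,340),4)
plan(.6,-.274,.0145)
E
PYTHONPATH=$PYTHONPATH:. python3 e.py; python3 -c "
import cv2,numpy as np
a=cv2.imread('pics/e1.png');b=cv2.imread('pics/e2.png')
a=cv2.resize(a,(400,330));b=cv2.resize(b,(377,330));cv2.imwrite('pics/e.png',np.hstack([a,b]))"
```

```text
t 4.9 pos [ 0.598  -0.2743  0.0456] ori [ 179.81   -0.19 -150.16] open 0.0433 F [-0.4  0.3 -1.9] grip 30.0 j6 -52
PLAN [-0.0096 -0.0036  0.1553] turn 0 dist 0.031
```

View pics/e.png

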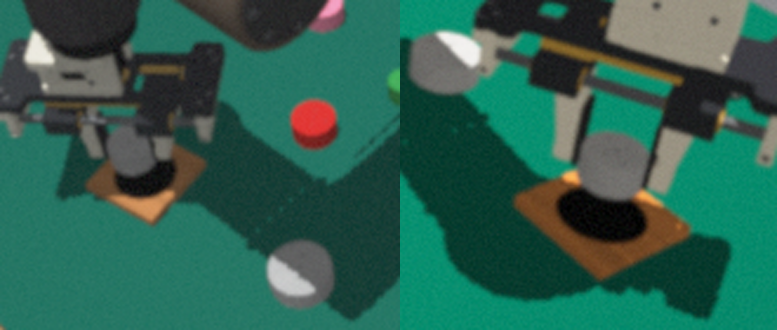

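The block hangs above the recess at about (585,160) in the right half. Its faces are in shadow, so I'll stretch the contrast to check for tilt.

```bash
cat > f.py <<'E'
from h import *
o=[]
for c,(x,y) in {"scene":(145,180),"side":(417,270)}.items():
    s=ctrl.snapshot(c);im=s["color"][y-32:y+32,x-38:x+38].astype(float)
    im=np.clip(((im/255)**.6-.25)*2,0,1)*255
    o.append(cv2.resize(im.astype(np.uint8)[:,:,::-1],(390,330),interpolation=cv2.INTER_CUBIC))
cv2.imwrite("pics/f.png",np.hstack(o))
E
PYTHONPATH=$PYTHONPATH:. python3 f.py
```

```text
(no output)
```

View pics/f.png

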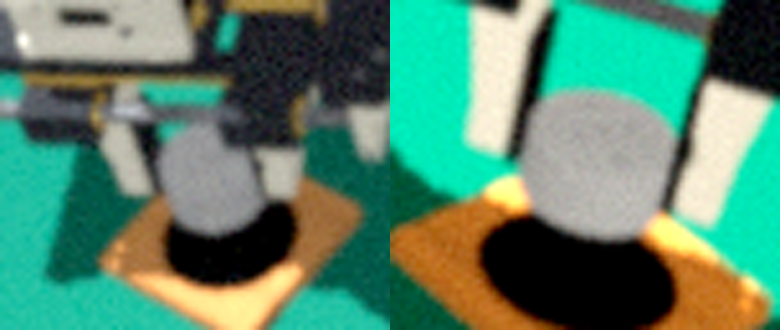

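The block is level over the recess. I'll lower it gently and release.

{"name": "carry_out", "arguments": {"deltas": [[[0,0,0.07,0,-1],[0,0,0.12,0,-1],[0,0,0.155,0,-1],[0,0,0.175,0,-1],[0,0,0.175,0,-1]]]}}

```text
clock: 5.5
tool_pos: [0.5986, -0.2747, 0.0139]
orientation: [180.0, -0.0, -150.1]
force: [-2.7, 0.9, 2.4]
opening: 0.0432
gripper_force: 30.0
```

{"name": "carry_out", "arguments": {"deltas": [[[0,0,0,0,-1],[0,0,0,0,-1]]]}}

```text
clock: 5.7
tool_pos: [0.5986, -0.2747, 0.0139]
orientation: [180.0, -0.0, -150.1]
force: [-3.7, 1.1, 4.9]
opening: 0.0433
gripper_force: 30.0
```

The vertical force went from about -3 N to +5 N, so it is on the floor. Release and rise.

{"name": "carry_out", "arguments": {"deltas": [[[0,0,0,0,0.2],[0,0,0,0,0.5],[0,0,0,0,1],[0,0,0,0,1],[0,0,0,0,1]]]}}

```text
clock: 6.2
tool_pos: [0.5993, -0.2748, 0.0135]
orientation: [-180.0, 0.0, -150.1]
force: [0.0, 0.2, -0.9]
opening: 0.0776
gripper_force: 0.0
```

{"name": "carry_out", "arguments": {"deltas": [[[0,0,-0.1,0,1],[0,0,-0.35,0,1],[0,0,-0.6,0,1],[0,0,-0.7,0,1],[0,0,-0.7,0,1]]]}}

```text
clock: 6.7
tool_pos: [0.6014, -0.2754, 0.1583]
orientation: [-179.7, 0.3, -150.1]
force: [0.5, 0.4, 0.3]
opening: 0.0876
gripper_force: 0.0
```

```bash
cat > g.py <<'E'
from h import *
s=wh(names=["medium_block","medium_nest","large_block"])
s=ctrl.snapshot("side");save(s,"g",(340,220,490,340),5)
for n in ["medium_block","large_block"]:
  for d in ctrl.silhouettes(s,n)[:3]: print("side",n,d["p"],d["centre"],np.round(px2w(s,d["centre"],.017 if n[0]=="m" else .012),4))
plan(.61,-.081,.15)
E
PYTHONPATH=$PYTHONPATH:. python3 g.py
```

```text
medium_block 0.75 [454. 126.] box 426 106 58 51 w [ 0.4658 -0.168 ] [236  94  89]
medium_nest 0.87 [284. 168.] box 228 134 113 110 w [ 0.5798 -0.2843] [170 140  98]
large_block 0.69 [429. 273.] box 416 263 21 23 w [ 0.5987 -0.0951] [175 175 174]
side medium_block 0.96 [265.0, 336.6] [ 0.3374 -0.2541  0.017 ]
side medium_block 0.89 [312.5, 274.4] [ 0.4681 -0.1731  0.017 ]
side medium_block 0.63 [418.9, 285.6] [ 0.6028 -0.277   0.017 ]
side large_block 0.78 [350.1, 224.9] [ 0.6187 -0.077   0.012 ]
t 7.05 pos [ 0.5985 -0.2746  0.1521] ori [ 1.7991e+02 -1.1000e-01 -1.5014e+02] open 0.0876 F [ 0.6  0.5 -0.4] grip 0.0 j6 -52
PLAN [-0.532   0.8109  0.0103] turn 0 dist 0.194
```

View pics/g.png

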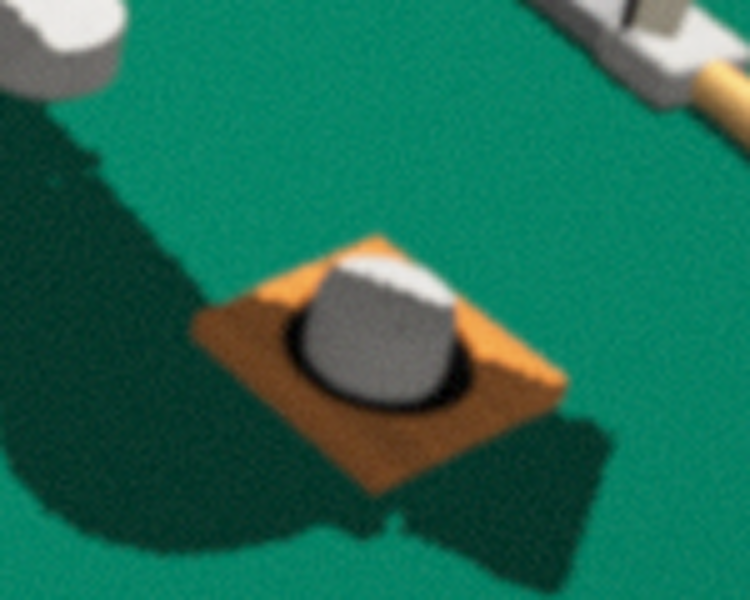

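The medium block is centred and flat in its recess. Now the large one.

{"name": "carry_out", "arguments": {"deltas": [[[-0.53,0.81,0,0,1],[-0.53,0.81,0,0,1],[-0.53,0.81,0,0,1],[-0.53,0.81,0,0,1],[-0.53,0.81,0,0,1]]]}}

```text
clock: 7.55
tool_pos: [0.6106, -0.077, 0.153]
orientation: [180.0, -0.0, -149.9]
force: [-0.5, -0.8, 0.7]
opening: 0.0879
gripper_force: 0.0
```

```bash
cat > i.py <<'E'
from h import *
s=wh(names=["large_block"],show="w2")
plan(.61,-.081,.009)
E
PYTHONPATH=$PYTHONPATH:. python3 i.py
```

```text
large_block 0.76 [276. 200.] box 245 167 63 63 w [ 0.6166 -0.0769] [194 194 193]
t 7.65 pos [ 0.6103 -0.0803  0.153 ] ori [ 1.7998e+02 -6.0000e-02 -1.4999e+02] open 0.0878 F [ 0.  -0.1 -0.7] grip 0.0 j6 -71
PLAN [ 0.003  -0.0025  0.7198] turn 0 dist 0.144
```

View pics/w2.png

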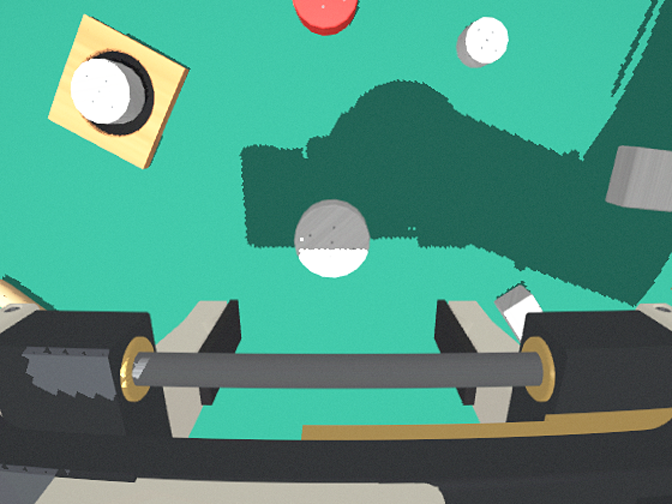

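The large block is at (276,200), nearly under the tool. I'll shift 4 mm, go down and grip.

{"name": "carry_out", "arguments": {"deltas": [[[-0.02,-0.005,0.22,0,1],[-0.02,-0.005,0.44,0,1],[-0.02,-0.005,0.62,0,1],[-0.02,-0.005,0.725,0,1],[-0.02,-0.005,0.725,0,1]]]}}

```text
clock: 8.15
tool_pos: [0.6114, -0.0821, 0.0046]
orientation: [179.8, -0.4, -150.3]
force: [0.1, 0.1, 0.3]
opening: 0.0877
gripper_force: 0.0
```

{"name": "carry_out", "arguments": {"deltas": [[[0,0,0,0,-1],[0,0,0,0,-1],[0,0,0,0,-1],[0,0,0,0,-1],[0,0,0,0,-1]]]}}

```text
clock: 8.65
tool_pos: [0.6148, -0.0801, 0.0097]
orientation: [-180.0, 0.1, -150.1]
force: [-1.9, 1.5, 4.3]
opening: 0.057
gripper_force: 30.0
```

{"name": "carry_out", "arguments": {"deltas": [[[0,0,0,0,-1],[0,0,0,0,-1]]]}}

```text
clock: 8.85
tool_pos: [0.6148, -0.0801, 0.0097]
orientation: [-180.0, 0.1, -150.1]
force: [-2.0, 1.4, 6.7]
opening: 0.0576
gripper_force: 30.0
```

Gripped at 57.6 mm. I'll lift 100 mm to clear the bar and measure the large nest.

{"name": "carry_out", "arguments": {"deltas": [[[0,0,-0.08,0,-1],[0,0,-0.2,0,-1],[0,0,-0.35,0,-1],[0,0,-0.5,0,-1],[0,0,-0.5,0,-1]]]}}

```text
clock: 9.35
tool_pos: [0.6166, -0.0802, 0.1127]
orientation: [-179.8, 0.3, -150.1]
force: [1.3, -0.4, -4.1]
opening: 0.0572
gripper_force: 30.0
```

```bash
sed -i 's/^plan.*/plan(.598,.298,.11)/' d.py; PYTHONPATH=$PYTHONPATH:. python3 d.py
```

```text
scene large_nest 0.94 [383. 315.] 990 centroid [0.5873 0.2934] mid [0.5866 0.2935] ext [0.071 0.072] plate [0.593 0.295]
scene medium_nest 0.88 [158. 188.] 174 centroid [ 0.579  -0.2724] mid [ 0.5793 -0.2717] ext [0.037 0.062] plate [ 0.614 -0.276]
scene small_nest 0.7 [387. 255.] 298 centroid [0.4643 0.2419] mid [0.4642 0.2421] ext [0.041 0.043] plate [0.47 0.24]
side large_nest 0.9 [252. 160.] 206 centroid [0.589  0.2982] mid [0.589  0.2988] ext [0.066 0.06 ] plate [0.583 0.282]
side medium_nest 0.88 [415. 294.] 180 centroid [ 0.5953 -0.2796] mid [ 0.6012 -0.273 ] ext [0.054 0.055] plate [ 0.592 -0.29 ]
side small_nest 0.9 [215. 178.] 87 centroid [0.4668 0.2473] mid [0.4662 0.2476] ext [0.037 0.033] plate [0.46  0.233]
t 9.75 pos [ 0.6136 -0.0804  0.1072] ori [ 1.7995e+02 -1.2000e-01 -1.5014e+02] open 0.0568 F [ 0.6 -0.5 -4.9] grip 30.0 j6 -71
PLAN [-0.8744  1.6798 -0.0139] turn 0 dist 0.379
```

{"name": "carry_out", "arguments": {"deltas": [[[-0.08,0.17,0,0,-1],[-0.17,0.35,0,0,-1],[-0.27,0.55,0,0,-1],[-0.37,0.76,0,0,-1],[-0.46,0.95,0,0,-1]]]}}

```text
clock: 10.25
tool_pos: [0.599, 0.1321, 0.108]
orientation: [180.0, -0.0, -150.1]
force: [0.6, -1.1, -4.8]
opening: 0.0569
gripper_force: 30.0
```

{"name": "carry_out", "arguments": {"deltas": [[[-0.1,0.21,0,0,-1],[-0.2,0.42,0,0,-1],[-0.29,0.61,0,0,-1],[-0.36,0.74,0.05,0,-1],[-0.36,0.74,0.2,0,-1]]]}}

```text
clock: 10.75
tool_pos: [0.5901, 0.3002, 0.0705]
orientation: [180.0, 0.4, -149.9]
force: [0.3, 0.5, -5.5]
opening: 0.0574
gripper_force: 30.0
```

```bash
cat > j.py <<'E'
from h import *
plan(.588,.295,.0145)
o=[]
for c in ["scene","side"]:
    s=ctrl.snapshot(c)
    K=np.array(s["camera_matrix"]);p=np.array(s["R"])@[.588,.295,.02]+s["t"];u=p[:2]/p[2];u=u*(1+s["k1"]*(u@u))
    x,y=(K[:2,:2]@u+K[:2,2]).astype(int);k=45 if c=="scene" else 32
    im=s["color"][y-k:y+k,x-k:x+k].astype(float);im=np.clip(((im/255)**.6-.2)*1.6,0,1)*255
    o.append(cv2.resize(im.astype(np.uint8)[:,:,::-1],(390,390),interpolation=cv2.INTER_CUBIC))
cv2.imwrite("pics/j.png",np.hstack(o))
E
PYTHONPATH=$PYTHONPATH:. python3 j.py
```

```text
t 10.75 pos [0.5901 0.3002 0.0705] ori [ 179.96    0.4  -149.87] open 0.0574 F [ 0.3  0.5 -5.5] grip 30.0 j6 -104
PLAN [ 0.0222 -0.017   0.2801] turn 0 dist 0.056
```

View pics/j.png

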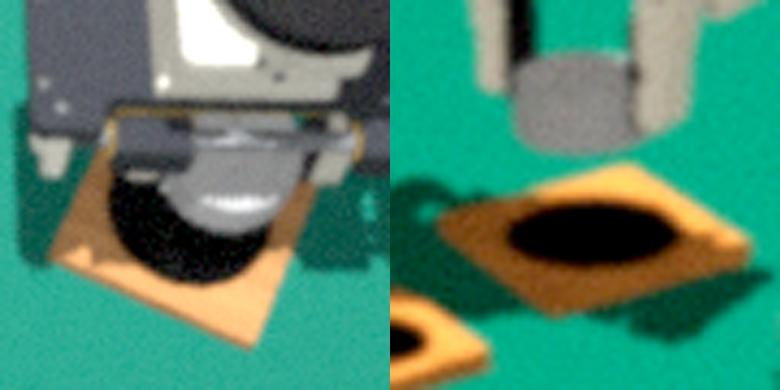

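The block is level, but it may be a few mm off the recess. I'll measure it with both cameras after settling.

```bash
cat > k.py <<'E'
from h import *
import sys
n=sys.argv[1]
for c in ["scene","side"]:
    s=ctrl.snapshot(c);o=ctrl.get_obs();z=o["tool_pos"][2]-.009+.012
    for f in (ctrl.silhouettes,ctrl.spot_point):
        for d in f(s,n)[:2]: print(c,f.__name__,d["p"],np.round(d["centre"]),np.round(px2w(s,d["centre"],z if f is ctrl.silhouettes else z-.012),4))
plan(.588,.295,.0145)
E
PYTHONPATH=$PYTHONPATH:. python3 k.py large_block;PYTHONPATH=$PYTHONPATH:. python3 k.py large_nest
```

```text
scene call 0.9 [392. 304.] [0.5914 0.2997 0.0688]
scene call 0.71 [151. 196.] [ 0.6296 -0.2368  0.0568]
scene call 0.55 [388. 302.] [0.5842 0.2903 0.0568]
side call 0.58 [250. 136.] [0.5855 0.2957 0.0727]
side call 0.64 [252. 142.] [0.5834 0.2858 0.0607]
t 11.15 pos [0.5892 0.2942 0.07  ] ori [ 1.7999e+02  1.2000e-01 -1.5018e+02] open 0.0573 F [-0.4  0.2 -3.6] grip 30.0 j6 -104
PLAN [0.0031 0.0062 0.2776] turn 0 dist 0.056
scene call 0.92 [382. 324.] [0.6372 0.3009 0.073 ]
scene call 0.85 [384. 318.] [0.6202 0.2991 0.061 ]
side call 0.94 [254. 162.] [0.5247 0.1547 0.0724]
side call 0.68 [416. 291.] [ 0.5465 -0.3168  0.0604]
side call 0.57 [252. 162.] [0.5322 0.1793 0.0604]
t 11.45 pos [0.5884 0.2943 0.069 ] ori [ 1.7999e+02  4.0000e-02 -1.5015e+02] open 0.0572 F [-0.3  1.  -4.8] grip 30.0 j6 -104
PLAN [1.000e-04 4.100e-03 2.726e-01] turn 0 dist 0.055
```

{"name": "carry_out", "arguments": {"deltas": [[[0,0,0.07,0,-1],[0,0,0.14,0,-1],[0,0,0.2,0,-1],[0,0,0.2,0,-1]]]}}

```text
clock: 11.85
tool_pos: [0.5866, 0.2931, 0.0252]
orientation: [-180.0, -0.3, -150.2]
force: [-0.2, -0.1, -5.1]
opening: 0.0572
gripper_force: 30.0
```

```bash
PYTHONPATH=$PYTHONPATH:. python3 j.py
```

```text
t 11.85 pos [0.5866 0.2931 0.0252] ori [-179.96   -0.29 -150.16] open 0.0572 F [-0.2 -0.1 -5.1] grip 30.0 j6 -104
PLAN [-0.0109  0.0046  0.0537] turn 0 dist 0.011
```

View pics/j.png

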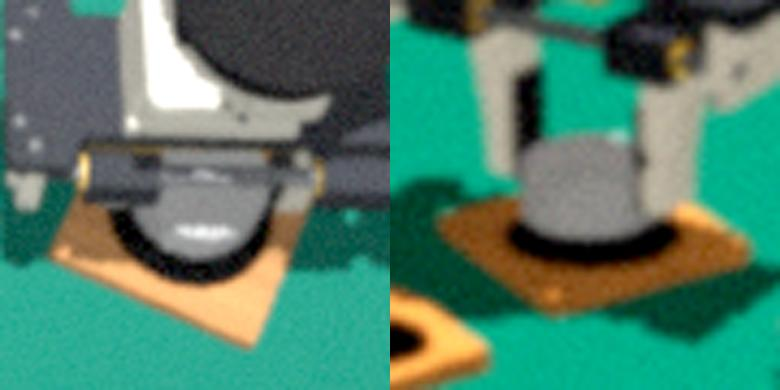

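The block is level, about 3 mm too far in +y. I'll correct that and set it down.

{"name": "carry_out", "arguments": {"deltas": [[[0.003,-0.015,0.02,0,-1],[0.003,-0.015,0.045,0,-1],[0.003,-0.015,0.065,0,-1],[0.003,-0.015,0.076,0,-1],[0.003,-0.015,0.076,0,-1]]]}}

```text
clock: 12.45
tool_pos: [0.5892, 0.2914, 0.0147]
orientation: [-180.0, 0.0, -150.1]
force: [-3.7, -2.0, 6.5]
opening: 0.0574
gripper_force: 30.0
```

{"name": "carry_out", "arguments": {"deltas": [[[0,0,0,0,-1],[0,0,0,0,-1]]]}}

```text
clock: 12.65
tool_pos: [0.5893, 0.2914, 0.0147]
orientation: [-180.0, 0.0, -150.1]
force: [-3.4, -1.8, 5.9]
opening: 0.0573
gripper_force: 30.0
```

It has contact with the floor. Release and rise.

{"name": "carry_out", "arguments": {"deltas": [[[0,0,0,0,0.5],[0,0,0,0,0.8],[0,0,0,0,1],[0,0,0,0,1],[0,0,0,0,1]]]}}

```text
clock: 13.15
tool_pos: [0.5893, 0.2916, 0.0133]
orientation: [-180.0, 0.0, -150.1]
force: [-0.3, 0.1, -0.4]
opening: 0.0866
gripper_force: 0.0
```

{"name": "carry_out", "arguments": {"deltas": [[[0,0,-0.1,0,1],[0,0,-0.35,0,1],[0,0,-0.6,0,1],[0,0,-0.7,0,1],[0,0,-0.7,0,1]]]}}

```text
clock: 13.65
tool_pos: [0.5911, 0.2929, 0.1581]
orientation: [180.0, 0.4, -150.1]
force: [-0.2, 1.3, 0.2]
opening: 0.0877
gripper_force: 0.0
```

```bash
sed -i 's/^plan.*/plan(.441,-.058,.15,-133)/' j.py; PYTHONPATH=$PYTHONPATH:. python3 j.py
```

```text
t 13.65 pos [0.5911 0.2929 0.1581] ori [ 179.95    0.43 -150.11] open 0.0877 F [-0.2  1.3  0.2] grip 0.0 j6 -103
PLAN [ 1.5251 -1.1467  0.0403] turn -0.0475 dist 0.382
```

View pics/j.png

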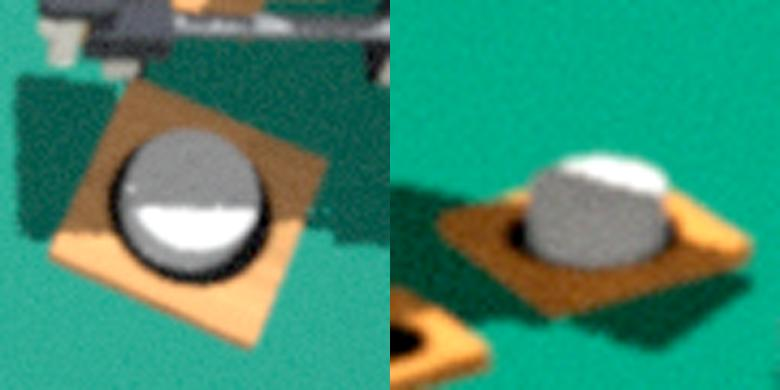

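The large block is centred and flat. Now the small block.

{"name": "carry_out", "arguments": {"deltas": [[[0.76,-0.57,0,0,1],[0.76,-0.57,0,0,1],[0.76,-0.57,0,0,1],[0.76,-0.57,0,0,1],[0.76,-0.57,0,0,1]]]}}

```text
clock: 14.25
tool_pos: [0.5107, 0.1128, 0.1519]
orientation: [180.0, -0.2, -150.3]
force: [0.4, 0.7, -0.0]
opening: 0.0873
gripper_force: 0.0
```

{"name": "carry_out", "arguments": {"deltas": [[[0.76,-0.57,0,-0.047,1],[0.76,-0.57,0,-0.047,1],[0.76,-0.57,0,-0.047,1],[0.76,-0.57,0,-0.047,1],[0.76,-0.57,0,-0.047,1]]]}}

```text
clock: 14.75
tool_pos: [0.436, -0.0606, 0.152]
orientation: [179.9, -0.2, -133.4]
force: [1.1, 0.5, 0.1]
opening: 0.0877
gripper_force: 0.0
```

```bash
sed -i 's/"large_block"/"small_block"/;s/"w2"/"w3"/;s/^plan.*/plan(.441,-.058,.009,-133)/' i.py; PYTHONPATH=$PYTHONPATH:. python3 i.py
```

```text
small_block 0.95 [278. 107.] box 259 92 35 36 w [ 0.3815 -0.1199] [152 252 187]
small_block 0.64 [278. 200.] box 263 183 31 35 w [ 0.4408 -0.0587] [162 162 161]
t 14.85 pos [ 0.4386 -0.0582  0.1526] ori [ 1.7996e+02 -6.0000e-02 -1.3332e+02] open 0.0877 F [-0.3  0.5  0.2] grip 0.0 j6 -61
PLAN [-0.0089 -0.0077  0.7181] turn -0.0009 dist 0.144
```

View pics/w3.png

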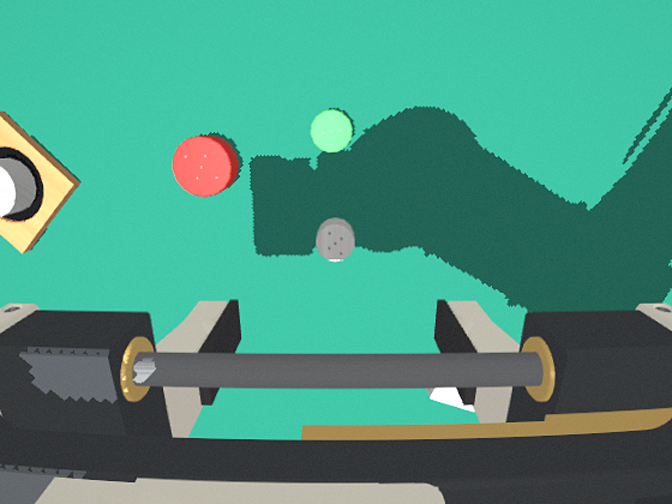

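The grey steel small block is at (278,200), with green and red clear of the fingers. Go down and grip.

{"name": "carry_out", "arguments": {"deltas": [[[-0.007,-0.005,0.22,0,1],[-0.007,-0.005,0.44,0,1],[-0.007,-0.005,0.62,0,1],[-0.007,-0.005,0.725,0,1],[-0.007,-0.005,0.725,0,1]]]}}

```text
clock: 15.35
tool_pos: [0.4389, -0.057, 0.0052]
orientation: [179.8, -0.4, -133.2]
force: [0.8, -0.9, 0.3]
opening: 0.0879
gripper_force: 0.0
```

{"name": "carry_out", "arguments": {"deltas": [[[0,0,0,0,-1],[0,0,0,0,-1],[0,0,0,0,-1],[0,0,0,0,-1],[0,0,0,0,-1]]]}}

```text
clock: 15.85
tool_pos: [0.4412, -0.0571, 0.0091]
orientation: [-180.0, 0.1, -133.2]
force: [-0.7, -0.3, -0.7]
opening: 0.053
gripper_force: 0.0
```

{"name": "carry_out", "arguments": {"deltas": [[[0,0,0,0,-1],[0,0,0,0,-1],[0,0,0,0,-1],[0,0,0,0,-1],[0,0,0,0,-1]]]}}

```text
clock: 16.35
tool_pos: [0.4408, -0.0573, 0.0084]
orientation: [180.0, -0.0, -133.2]
force: [-0.2, -1.1, 2.2]
opening: 0.0294
gripper_force: 30.0
```

Gripped at 29.4 mm. Lift, then carry over to above the small nest.

{"name": "carry_out", "arguments": {"deltas": [[[0,0,-0.08,0,-1],[0,0,-0.2,0,-1],[0,0,-0.35,0,-1],[0,0,-0.5,0,-1],[0,0,-0.5,0,-1]]]}}

```text
clock: 16.85
tool_pos: [0.4431, -0.0568, 0.1118]
orientation: [-179.8, 0.3, -133.2]
force: [0.7, 0.1, -0.9]
opening: 0.029
gripper_force: 30.0
```

{"name": "carry_out", "arguments": {"deltas": [[[-0.1,0.08,0,0,-1],[-0.22,0.175,0,0,-1],[-0.36,0.285,0,0,-1],[-0.5,0.395,0,0,-1],[-0.64,0.51,0,0,-1]]]}}

```text
clock: 17.35
tool_pos: [0.4536, 0.1069, 0.1076]
orientation: [180.0, -0.1, -133.2]
force: [0.8, 0.3, -1.4]
opening: 0.0294
gripper_force: 30.0
```

{"name": "carry_out", "arguments": {"deltas": [[[-0.14,0.11,0,0,-1],[-0.28,0.22,0,0,-1],[-0.42,0.33,0,0,-1],[-0.53,0.42,0.05,0,-1],[-0.53,0.42,0.2,0,-1]]]}}

```text
clock: 17.85
tool_pos: [0.4675, 0.2454, 0.0694]
orientation: [-180.0, 0.3, -133.0]
force: [0.2, 0.3, -2.9]
opening: 0.0289
gripper_force: 30.0
```

{"name": "carry_out", "arguments": {"deltas": [[[0,0,0.07,0,-1],[0,0,0.14,0,-1],[0,0,0.19,0,-1],[0,0,0.19,0,-1]]]}}

```text
clock: 18.25
tool_pos: [0.4645, 0.2396, 0.0285]
orientation: [180.0, -0.2, -133.2]
force: [0.0, -0.3, -1.9]
opening: 0.029
gripper_force: 30.0
```

```bash
sed 's/\[\.588,\.295,/[.465,.241,/;s/^plan.*/plan(.465,.241,.0145)/;s/k=45 if c=="scene" else 32/k=32 if c=="scene" else 24/' j.py > l.py; PYTHONPATH=$PYTHONPATH:. python3 l.py
```

```text
t 18.25 pos [0.4645 0.2396 0.0285] ori [ 179.99   -0.2  -133.24] open 0.029 F [ 0.  -0.3 -1.9] grip 30.0 j6 -92
PLAN [-0.0067  0.0028  0.0702] turn 0 dist 0.014
```

View pics/j.png

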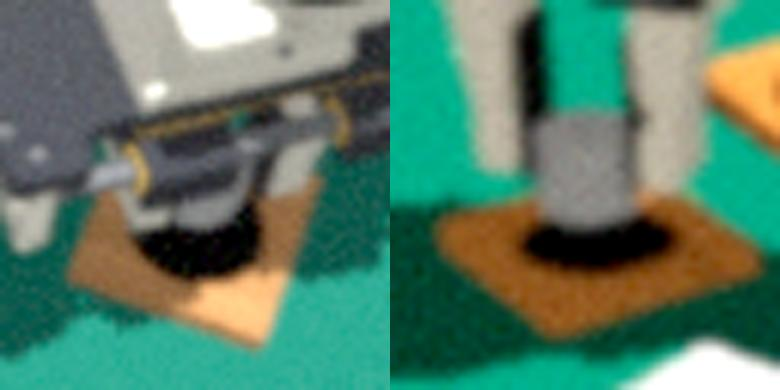

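The block is level, about 3 mm off: it needs +x 2 mm and -y 3 mm. I'll correct and set it down.

{"name": "carry_out", "arguments": {"deltas": [[[0.004,-0.018,0.02,0,-1],[0.004,-0.018,0.05,0,-1],[0.004,-0.018,0.07,0,-1],[0.004,-0.018,0.086,0,-1],[0.004,-0.018,0.086,0,-1]]]}}

```text
clock: 18.85
tool_pos: [0.4675, 0.2375, 0.0134]
orientation: [-180.0, -0.0, -133.2]
force: [-1.2, -1.7, 4.2]
opening: 0.029
gripper_force: 30.0
```

{"name": "carry_out", "arguments": {"deltas": [[[0,0,0,0,-1],[0,0,0,0,-1]]]}}

```text
clock: 19.05
tool_pos: [0.4675, 0.2375, 0.0134]
orientation: [-180.0, -0.0, -133.2]
force: [-2.0, -2.1, 6.1]
opening: 0.0289
gripper_force: 30.0
```

{"name": "carry_out", "arguments": {"deltas": [[[0,0,0,0,-0.1],[0,0,0,0,0.2],[0,0,0,0,0.6],[0,0,0,0,0.6],[0,0,0,0,0.6]]]}}

```text
clock: 19.55
tool_pos: [0.4676, 0.2376, 0.0131]
orientation: [-180.0, -0.0, -133.2]
force: [-0.1, -0.8, 0.5]
opening: 0.0636
gripper_force: 0.0
```

{"name": "carry_out", "arguments": {"deltas": [[[0,0,-0.1,0,1],[0,0,-0.35,0,1],[0,0,-0.6,0,1],[0,0,-0.8,0,1],[0,0,-0.8,0,1]]]}}

```text
clock: 20.05
tool_pos: [0.4703, 0.2398, 0.1795]
orientation: [-179.9, 0.6, -133.2]
force: [-0.2, 0.5, -0.4]
opening: 0.0874
gripper_force: 0.0
```

```bash
PYTHONPATH=$PYTHONPATH:. python3 l.py
```

```text
t 20.05 pos [0.4703 0.2398 0.1795] ori [-179.92    0.6  -133.15] open 0.0874 F [-0.2  0.5 -0.4] grip 0.0 j6 -92
PLAN [0.0134 0.0234 0.8249] turn 0 dist 0.165
```

View pics/j.png

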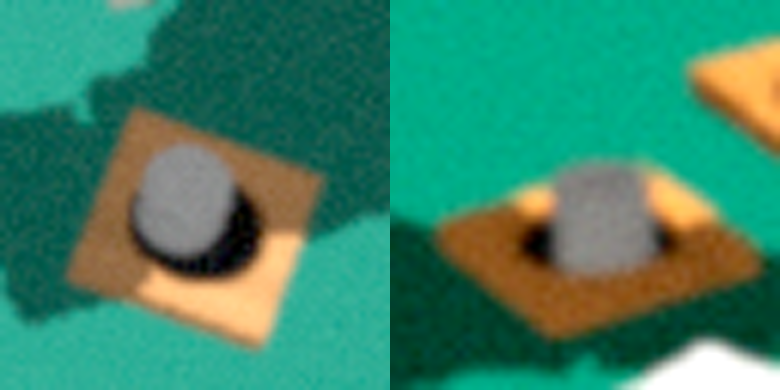

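The small block seems about 4 mm off centre but inside the recess. One last look from the wrist camera, enlarged beside a finer side view.

```bash
cat > m.py <<'E'
from h import *
def ed(im): return cv2.resize((np.clip(((im/255)**.6-.1)*1.3,0,1)*255).astype(np.uint8)[:,:,::-1],(390,390),interpolation=cv2.INTER_CUBIC)
s=ctrl.snapshot("wrist");a=ed(s["color"][140:270,213:343])
for n in ["small_block","small_nest"]:
    for d in ctrl.silhouettes(s,n)[:1]: print(n,d["p"],d["centre"],px2w(s,d["centre"],.01))
m=ctrl.snapshot("side");b=ed(m["color"][157:197,195:235])
cv2.imwrite("pics/m.png",np.hstack([a,b]))
m=ctrl.snapshot("scene")
for n in ["square_sample","bar_sample"]: print(n,[np.round(px2w(m,d["centre"],.012)[:2],3) for d in ctrl.silhouettes(m,n)[:1]])
E
PYTHONPATH=$PYTHONPATH:. python3 m.py
```

```text
small_block 0.86 [280.0, 187.1] [0.46706085 0.23715824 0.01      ]
small_nest 0.96 [295.7, 191.2] [0.45834559 0.2512175  0.01      ]
square_sample [array([0.446, 0.105])]
bar_sample [array([0.606, 0.116])]
```

View pics/m.png

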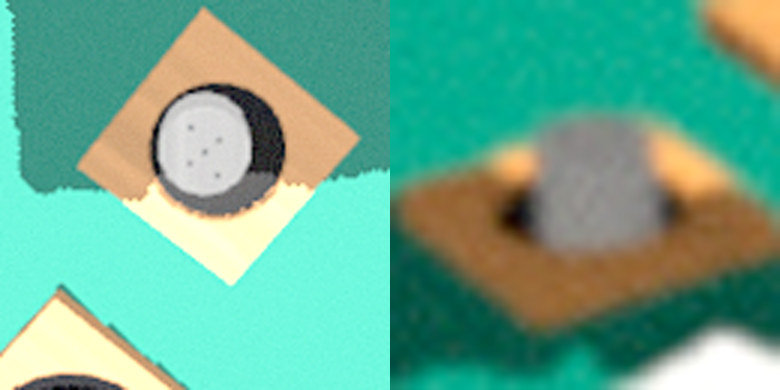

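The block sits inside the recess but near its left wall in the wrist view. I'll measure the offset numerically; if it's more than a few mm, I'll regrip and recentre.

```bash
cat > n.py <<'E'
from h import *
s=ctrl.snapshot("wrist");im=s["color"]
g=im[140:230,250:330].max(2)
print(np.round(-np.array(s["R"]).T@s["t"],3), np.round(np.array(s["R"])[2],3))
for r in (180,184,188,192,196): print(r," ".join(str(v) for v in im[r,258:314].max(1)))
for c in (278,282,290,298): print("col",c," ".join(str(v) for v in im[160:216,c].max(1)))
for f in (ctrl.spot_point,):
  for n,z in (("small_block",.005),("small_nest",0)):
    for d in f(s,n)[:2]: print(n,d["p"],np.round(d["centre"],1),np.round(px2w(s,d["centre"],z),4))
b=cv2.resize(im[160:220,250:320],None,fx=6,fy=6,interpolation=cv2.INTER_CUBIC);b=cv2.cvtColor(b,cv2.COLOR_RGB2GRAY)
for lo,hi,z in ((75,110,.029),(115,150,.009)):
    C=cv2.HoughCircles(b,cv2.HOUGH_GRADIENT,1,30,param1=80,param2=15,minRadius=lo,maxRadius=hi)
    if C is not None:
        for x,y,r in C[0][:3]: u=[x/6+250-.4,y/6+160-.4];print(z,np.round(u,1),round(r/6,1),np.round(px2w(s,u,z),4))
E
PYTHONPATH=$PYTHONPATH:. python3 n.py
```

```text
[0.412 0.179 0.332] [ 0.205  0.218 -0.954]
180 165 163 166 167 168 167 173 151 85 13 89 138 144 147 152 165 168 164 164 163 162 164 161 161 162 163 161 163 165 164 165 158 152 143 138 129 83 9 24 26 23 23 29 23 25 27 34 111 153 169 171 169 171 173 171 177
184 158 158 163 163 162 158 108 21 75 127 150 155 163 161 166 167 167 148 110 131 163 161 165 159 161 164 161 161 161 161 162 162 159 161 158 158 149 115 58 23 21 19 21 25 28 24 24 27 24 111 159 170 170 170 171 169
188 154 153 154 152 137 83 21 37 131 163 156 158 155 159 167 165 168 160 162 162 161 159 160 159 163 158 158 133 117 147 162 161 162 160 158 157 164 162 116 39 16 30 16 24 21 31 31 24 21 12 135 164 166 169 170 164
192 155 157 153 156 120 64 13 51 140 161 155 157 158 161 164 165 166 161 164 159 163 162 131 114 147 161 160 158 160 158 158 159 160 160 158 158 160 165 116 29 22 21 21 16 14 25 28 25 21 23 99 149 164 162 165 165
196 153 153 158 153 152 108 19 11 106 149 156 157 157 160 164 166 165 143 115 139 162 161 158 158 159 159 160 157 156 164 163 161 159 161 157 158 162 153 96 19 28 22 22 24 25 26 26 23 24 36 129 163 165 
[... 518 characters left out ...]
20 57 118 147 145 144 152 159 160 159 159 162 159 158 162 160 163 159 160 160 162 159 159 161 159 159 161 161 161 156 104 60 68 67 65 67 66 65 55 106 193 250
col 298 177 173 173 171 172 168 167 169 172 175 173 172 160 98 25 26 21 30 22 27 23 22 25 23 21 24 25 22 16 16 21 16 22 19 18 23 28 20 15 33 59 69 66 66 62 64 68 58 61 134 194 195 246 255 255 255
small_block 0.77 [279.9 188. ] [0.4673 0.237  0.005 ]
small_nest 0.91 [287.  187.6] [0.4625 0.2426 0.    ]
0.029 [281.  187.5] 15.2 [0.4621 0.2331 0.029 ]
0.029 [279.5 192.8] 16.6 [0.4667 0.2359 0.029 ]
0.029 [288.5 198.5] 16.4 [0.4643 0.2459 0.029 ]
0.009 [285.2 191.5] 22.5 [0.4652 0.2426 0.009 ]
0.009 [276.4 189.4] 19.9 [0.4702 0.2348 0.009 ]
```

The wrist camera is tilted, and the side face it sees fits a flat block. The base is about 6 mm from the recess centre with a dark gap all round, so it rests on the floor within the 12 mm limit. Both samples read within measurement error of where they started. Handing in.

```bash
python3 -c "
from plant import ctrl
print(ctrl.close_job())"
```

```text
the job is handed in; nothing more can be done
None
```

I put all three steel reference blocks flat into their own nests, left both customer samples untouched, and handed the job in at about 20 s; the hand-in gave no verdict, and the small block sits about 6 mm off centre (limit 12 mm).

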